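# Vent the desiccator and hold its stuck lid ajar

### The arm

A 7-joint arm with a two-finger parallel gripper is mounted at the origin on the work surface. World frame = base frame: x ahead of the robot, y to its left, z up, the work surface at z = 0. Lengths are in m, angles in rad, forces in N, time in s.
With the tool pointing down it reaches from about 0.4 to 0.875 m from the base axis. Payload 19.3 kg.
Tool frame: the origin (TCP) lies at the very end of the fingers, on their centre line; the grasp point (between the pads) lies bot.grasp_offset behind it (bot.grasp_offset is the distance from the TCP to the grasp point, in m); z points along the fingers, y is the direction in which the jaws open and shut (so a half turn about z gives the same grasp; the last joint's range is limited). The gripper opens to 85 mm and grips with 20 to 120 N. Pads are 22 mm wide; open, the fingers measure 114 mm over their backs; the gripper's body (76 mm by 85 mm) begins 54 mm behind the grasp point. The pads swing forward as they close: fully open they stand 13 mm farther back than shut.
Start: joints at [1.216, 0.521, -0.036, 1.599, 0.021, 1.021, -0.113], TCP at [0.176, -0.6, 0.231] pointing down, gripper open.
Joint ranges: [-2.91, 2.91], [-0.3, 2.13], [-1.5, 1.42], [0.17, 2.43], [-1.26, 4.41], [0.16, 1.93], [-2.52, 2.52]. Speed limits (rad/s): [1.89, 1.89, 2.39, 2.39, 3.01, 3.01, 3.01].

### API

Orientations are given as [roll, pitch, yaw] about the fixed x, y, z axes, in that order (R = Rz(yaw) Ry(pitch) Rx(roll)).
In Python, from workcell import bot gives the robot as it stands. The module is installed in compiled form; this text tells all that it offers.
- The arm moves only by the shell command python3 -m handwheel 'ROWS' [OPENING] [FORCE]. ROWS is JSON, a list of rows, each a list of 6 numbers: the shift along the tool's x, y, z as a fraction of full scale, then the turn, a rotation vector about the tool's x, y, z as a fraction of full scale. In form: [[x, y, z, rx, ry, rz], ...]. A call has 1 to 8 rows; each row shifts and turns the commanded pose from where the row before left it, along the tool's axes as they then stand; what a row does not reach is not made up. Full scale, the value 1, is 0.025 m for a shift and 360 degrees for a turn. A row lasts 1/8 s, in which the tool goes at most 62.5 mm and 10.7 degrees, less where a joint would pass 70% of its speed; a pose out of reach is approached as far as the arm can. A call with a number of a shift or a turn outside -1 to 1 is refused whole. A call with a gripper value outside its range is refused whole. OPENING is the closure, from -1 (fully open) to 1 (shut), set as the call begins (- or left out, the last holds). The fingers move at their own pace and stop on an object; FORCE is the grip in N (left out, the last holds). Time passes only in rows, so rows that do not move let the fingers close. It gives the time, the measured TCP pose, the force and the opening at its end, in the units of the state.
- bot.observe(): the state, without advancing time (a new reading comes with each control period).
- bot.grab_frame(name): name is "side" or "top"; returns a dict with "pixels" (400x640x3 uint8, blue, green, red), "vertical_fov" (degrees; the focal length in pixels is half the picture's height over the tangent of half this angle, whatever the lens; pixels are square), "cx", "cy" (the principal point, pixels), "R" (3x3) and "t" (3): a world point X has camera coordinates R X + t. Camera axes: x right, y down, z forward; pixel columns grow to the right and rows downward; lengths in m; the calibration is good to about 2 mm. A picture is of the moment at which its call begins. There is no depth.
- bot.job_done(): hands the job in, once; it reports no verdict.
Trained networks look in a picture, given as the dict that the camera call returned (one of the last four; its "shot" number tells which), for a name from the list of things; names that differ only in an ending like _2 or _b are one class to them, and where a whole thing is asked for, a point or a joint stands for the part that bears it (a point fixed in the world has none). Each returns a list of dicts, best first, with "score" (0 to 1); they miss things now and then, are a little off and sometimes report something else, mostly with a low value. They report only what shows in the picture. A call takes as long as a camera call.
- bot.trace(picture, thing): "region" (400x640 bool, what is visible of it) and "point" ([column, row] in pixels, amid what is visible of it).
The state is a dict: "clock": time; "qpos": joint angles; "qd": joint speeds; "joint_efforts": joint torques, N m; "position": TCP position; "tool_rot": TCP orientation; "force": force on the tool from outside, world axes, zero at the start; "moment": the same for the moment, N m; "grip_width": finger opening in m.
Only numpy, scipy, OpenCV 4.12 (cv2) and the standard library are available. Lean on these libraries where they do the work, as an engineer would, in place of code of your own. Each camera call takes 0.05 s, during which the arm holds its last target.

### The job

First vent the desiccator box: pull the sprung knob of the vent valve straight up to its stop, hold it there for a full second, then let it spring back down. Then break the lid, which has a bar handle, free of the sticky seal without letting it fly wide open, and finish while holding the lid still and slightly open, its front edge about 40 mm above the closed position; do not let go of it at the end. Leave the bottle, the dishes and the tip box where they stand.

Things in the scene. Friction and masses are not known exactly. Their poses are not given: they have to be found in the camera images.
- desiccator: Aluminium box, 240 (x) x 300 (y) x 120 mm high, fixed to the bench, with a lid on top (see lid). Origin at the centre of its underside on the bench; its x axis points from the front, where the lid handle is, to the hinge at the back; z up. Low dark rails (170 x 25 x 30 mm, 35 to 65 mm high) run along its two y sides, where the vent post and the gauge post adjoin it; either post may be on either side.
- lid (a joint): Opening angle of the lid, rad: 0 closed, growing as the front edge rises, stop at 0.7. The lid is a clear plate with a grey frame, 250 (x) x 310 (y) x 12 mm, 0.35 to 0.7 kg; its front edge is 250 mm from the hinge line, so 0.16 rad raises that edge 40 mm. The seal sticks: the handle must be pulled up with about 12 to 15 N in all to start it; this falls away over the first 10 mm of rise at the handle, to the 2 to 4 N of the lid's weight. Let go, the lid falls shut.
- lid_handle (a point): Centre of the lid's dark steel bar handle: a round bar 14 mm thick and 120 mm long, parallel to the hinge (along the box's y), held by a post at each end. The bar's centre is 38 mm above the lid's top face, with at least 28 mm free under the bar; 215 mm in front of the hinge line and 44 mm above it; 172 mm above the bench when closed. Axes as the lid's, which are the box's when closed.
- lid_hinge (a point): Centre of the lid's hinge line, fixed on the box, 125 mm behind the box's centre and 128 mm above the bench; the hinge line runs along the box's y axis.
- vent_knob (a point): Centre of the black vent knob, a round knob 28 mm in diameter and 22 mm high on a 10 mm upright stem, 35 mm clear below the knob, 165 mm above the bench when down. It stands on the vent post: a 50 x 50 x 70 mm aluminium block with a 30 mm column to 120 mm height, beside the box.
- vent (a joint): Lift of the vent knob, m: 0 down, 0.015 at its upper stop. It slides straight up against a spring (about 5 N at the bottom, 12 N at the stop) and springs back when let go.
- gauge_post: Fixed post on the box's other side, a 50 x 50 x 70 mm block and a column with a tilted round dial 56 mm in diameter at the top, 135 mm high in all; plays no part in the job. Origin at the centre of its underside.
- reagent_bottle: Brown bottle, 60 mm in diameter, 130 mm high, standing; leave alone. Origin at the centre of its underside.
- dish_stack: Stack of three flat round dishes in one piece, 88 mm in diameter, 45 mm high; leave alone. Origin at the centre of its underside.
- tip_box: Grey pipette tip box with a clear cover, 82 x 117 x 68 mm high; leave alone. Origin at the centre of its underside.

How it is judged:
By the outcome, as a careful person would: the job done as asked, in the order asked, and still so for the second after the job is handed in, while the arm keeps its last pose, push and grip.
It also fails if it takes over 48 s, if anything falls off the work surface, if the arm or the gripper's body presses on something with over 40 N, if the wrist force passes 120 N, or if a joint passes its speed limit or range.

## Working session

There is one attempt and no reset: what is moved stays moved. The work goes in short steps, Python scripts to look and compute and a shell command to move; the robot and the scene stay as the last step left them, time stands still between calls to the robot, and variables do not carry over. Pictures are saved under pics/ and viewed, and the job is handed in when it is done.

```bash
mkdir -p pics
cat > h.py <<'E'
import numpy as np, cv2
from workcell import bot
def K(f):
    fl=200/np.tan(np.radians(f["vertical_fov"])/2); return fl
def proj(f,X):
    c=np.asarray(f["R"])@np.asarray(X,float)+np.asarray(f["t"]); fl=K(f)
    return np.array([f["cx"]+fl*c[0]/c[2], f["cy"]+fl*c[1]/c[2]])
def ray(f,p):
    R=np.asarray(f["R"]); fl=K(f)
    d=R.T@np.array([(p[0]-f["cx"])/fl,(p[1]-f["cy"])/fl,1]); return -R.T@np.asarray(f["t"]), d/np.linalg.norm(d)
def atz(f,p,z):
    o,d=ray(f,p); return o+d*(z-o[2])/d[2]
def tri(f1,p1,f2,p2):
    o1,d1=ray(f1,p1);o2,d2=ray(f2,p2)
    s=np.linalg.lstsq(np.c_[d1,-d2],o2-o1,rcond=None)[0]
    a=o1+s[0]*d1;b=o2+s[1]*d2
    return (a+b)/2,np.linalg.norm(a-b)
E
python3 - <<'E'
from h import *
np.set_printoptions(precision=4,suppress=True)
o=bot.observe(); print({k:np.round(v,3) for k,v in o.items()},bot.grasp_offset)
F={}
for n in("top","side"):
    f=bot.grab_frame(n);F[n]=f;cv2.imwrite(f"pics/{n}0.png",f["pixels"])
    print(n,f["vertical_fov"],-np.array(f["R"]).T@f["t"],f["cx"],f["cy"])
for th in["vent_knob","lid_handle","lid","desiccator","gauge_post","reagent_bottle","dish_stack","tip_box"]:
    for n in F:
        for r in bot.trace(F[n],th)[:2]: print(th,n,round(r["score"],2),np.round(r["point"],1),r["region"].sum())
E
```

```text
{'clock': np.float64(0.0), 'qpos': array([ 1.216,  0.522, -0.036,  1.6  ,  0.021,  1.021, -0.113]), 'qd': array([-0.001,  0.   ,  0.001,  0.   , -0.001,  0.001, -0.001]), 'joint_efforts': array([ -0.001, -92.712,   1.98 , -36.994,   0.018,   0.008,  -0.   ]), 'position': array([ 0.175, -0.6  ,  0.231]), 'tool_rot': array([-3.14 ,  0.   ,  0.285]), 'force': array([ 0.184, -0.672, -0.276]), 'moment': array([-0.035, -0.002, -0.011]), 'grip_width': np.float64(0.086)} 0.0187
top 45.93620534043645 [0.4182 0.0415 1.669 ] 315.94660127052043 209.77624043018668
side 48.850369696038825 [0.4046 0.7959 1.0925] 324.5795596624297 197.98977412102857
vent_knob top 0.63 [232.1 277. ] 882
vent_knob side 0.66 [301.  172.6] 7145
lid_handle top 0.84 [335.4 177.4] 7215
lid_handle side 0.73 [301.7 168.2] 6978
lid top 0.94 [335.2 174.7] 7203
lid side 0.68 [300.3 171.1] 7134
lid side 0.51 [285.4 128.8] 166
desiccator top 0.64 [336.4 175.6] 7553
desiccator side 0.76 [298.8 183.1] 9003
gauge_post top 0.73 [387.2 150.2] 268
gauge_post side 0.66 [283.8 127.9] 213
gauge_post side 0.59 [298.8 182.8] 8959
reagent_bottle top 0.55 [185.2 207. ] 309
reagent_bottle side 0.71 [297.5 363. ] 841
reagent_bottle side 0.7 [402.8 314.7] 1882
dish_stack top 0.64 [430.7 246.9] 555
dish_stack side 0.59 [389.  131.2] 587
tip_box top 0.65 [233.2 277.8] 873
tip_box side 0.69 [404.  313.4] 2074
```

View pics/top0.png

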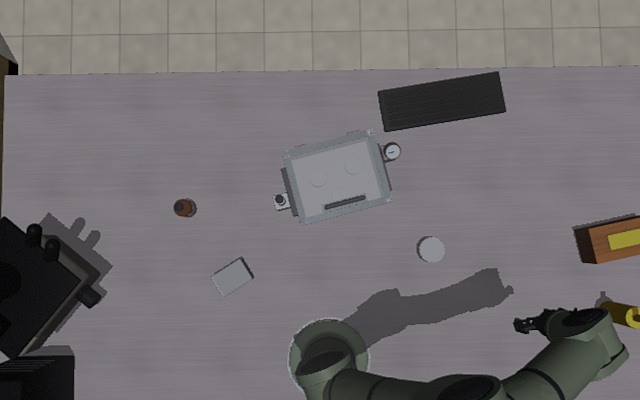

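View pics/side0.png

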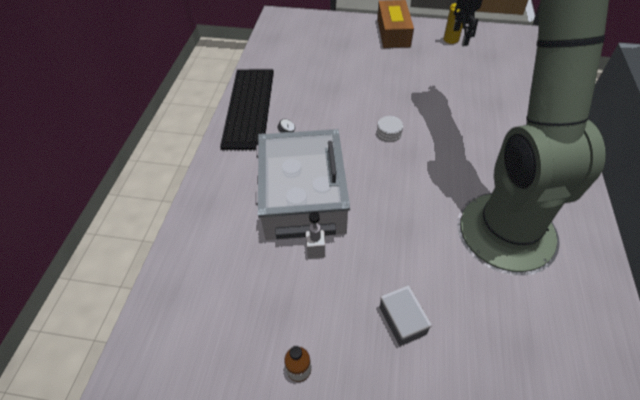

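The top view shows the box with its handle near (345,202) and the vent post on its left, knob about (280,199). In the side view the knob is near (314,217) and the handle near (332,162). The networks' vent_knob report was wrong: it gave the tip box or the box. I'll zoom in.

Run:
```python
import cv2
t=cv2.imread("pics/top0.png")[120:240,260:420];cv2.imwrite("pics/topz.png",cv2.resize(t,None,fx=5,fy=5,interpolation=2))
t=cv2.imread("pics/side0.png")[110:265,240:370];cv2.imwrite("pics/sidez.png",cv2.resize(t,None,fx=3.8,fy=3.8,interpolation=2))
```

```text
(no output)
```

View pics/topz.png

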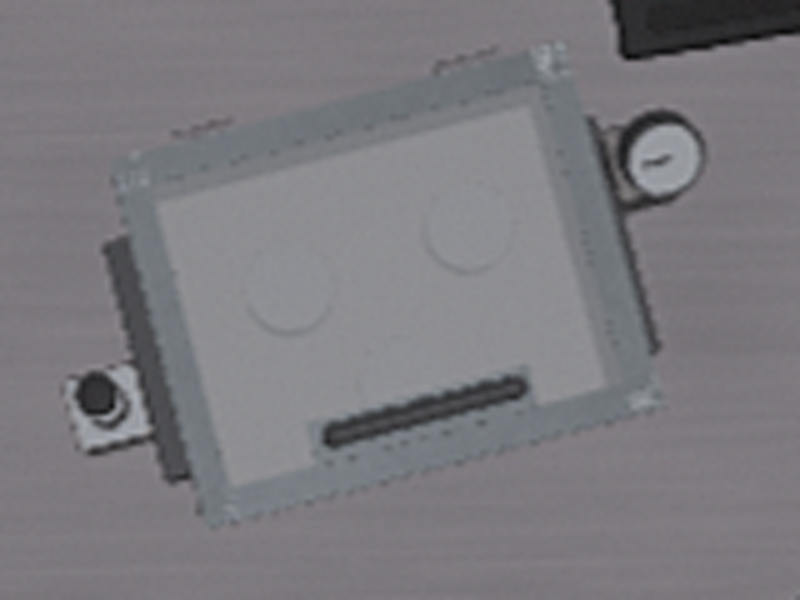

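View pics/sidez.png

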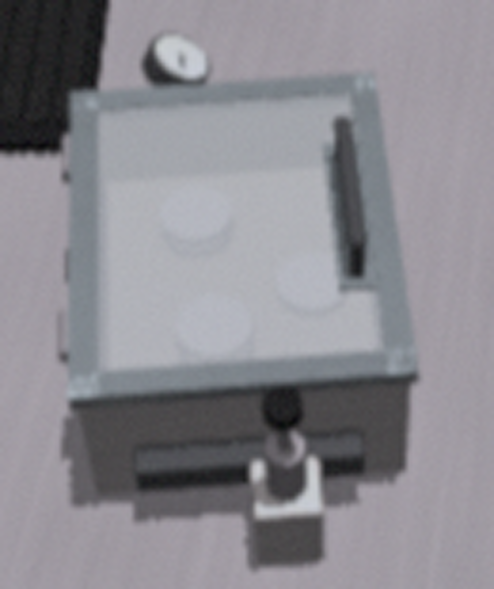

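Run:
```python
from h import *
np.set_printoptions(precision=4,suppress=True)
T=bot.grab_frame("top");S=bot.grab_frame("side")
tz=lambda x,y:np.array([260+(x+.5)/5-.5,120+(y+.5)/5-.5])
sz=lambda x,y:np.array([240+(x+.5)/3.8-.5,110+(y+.5)/3.8-.5])
print("knob tri",tri(T,tz(99,397),S,sz(283,409)),atz(T,tz(99,397),.172),atz(S,sz(283,409),.165))
a=atz(T,tz(329,436),.175);b=atz(T,tz(520,386),.175);print("bar top",a,b,np.linalg.norm(a-b),(a+b)/2)
a2=atz(S,sz(341,123),.172);b2=atz(S,sz(356,268),.172);print("bar side",a2,b2,np.linalg.norm(a2-b2),(a2+b2)/2)
# lid corners top at z .134
c=[atz(T,tz(*p),.134) for p in[(112,155),(562,42),(664,403),(210,526)]]
print("corners",c,[np.linalg.norm(c[i]-c[(i+1)%4]) for i in range(4)],np.mean(c,0))
for i,j in((0,1),(3,2)):
    d=c[i]-c[j];print("yaw",np.arctan2(-d[0],d[1]))
for i,j in((3,0),(2,1)):
    d=c[j]-c[i];print("yaw",np.arctan2(d[1],d[0]))
d=a-b;print("yaw bar",np.arctan2(-d[0],d[1]))
d=b2-a2;print("yaw bar",np.arctan2(-d[0],d[1]))
o=bot.observe(); print(proj(T,o["position"]),proj(S,o["position"]))
cs=[atz(S,sz(*p),.134) for p in[(69,403),(71,91),(376,75),(416,376)]]
print("corners S",cs,np.mean(cs,0),[np.linalg.norm(cs[i]-cs[(i+1)%4]) for i in range(4)])
for th,z,n,p in(("bottle",.13,T,(185,207)),("dish",.045,T,(431,248)),("tip",.068,T,(233,275)),("gauge",.12,T,(260+664/5,120+158/5))): print(th,atz(n,p,z))
```

```text
knob tri (array([0.5464, 0.1515, 0.1659]), np.float64(0.0008156208332541011)) [0.5454 0.1511 0.172 ] [0.5469 0.1509 0.165 ]
bar top [0.5179 0.0052 0.175 ] [ 0.5477 -0.1167  0.175 ] 0.125562566906101 [ 0.5328 -0.0558  0.175 ]
bar side [ 0.5485 -0.1181  0.172 ] [0.5154 0.0254 0.172 ] 0.14721779268071133 [ 0.5319 -0.0463  0.172 ]
corners [array([0.7079, 0.1434, 0.134 ]), array([ 0.7782, -0.154 ,  0.134 ]), array([ 0.5386, -0.2149,  0.134 ]), array([0.4633, 0.0827, 0.134 ])] [np.float64(0.30556714986750766), np.float64(0.24726618596065164), np.float64(0.306935750544048), np.float64(0.25205068906534417)] [ 0.622  -0.0357  0.134 ]
yaw 0.23218050211014138
yaw 0.2478296708393169
yaw 0.24302924737232626
yaw 0.24862262478528177
yaw bar 0.239726342340495
yaw bar 0.22624022089300636
[528.515  315.4621] [459.0938  41.5041]
corners S [array([0.7019, 0.147 , 0.134 ]), array([ 0.7794, -0.1597,  0.134 ]), array([ 0.5343, -0.2151,  0.134 ]), array([0.463 , 0.0868, 0.134 ])] [ 0.6196 -0.0353  0.134 ] [np.float64(0.31636670185592836), np.float64(0.25125803812699554), np.float64(0.3102130289592991), np.float64(0.24637888541618674)]
bottle [0.5279 0.4626 0.13  ]
dish [ 0.3788 -0.3579  0.045 ]
tip [0.3    0.3181 0.068 ]
gauge [ 0.7012 -0.2229  0.12  ]
```

```bash
python3 -m handwheel '[[0,0,0,0,0,-0.0278],[0,0,0,0,0,-0.0278],[0,0,0,0,0,-0.0278],[0,0,0,0,0,-0.0278],[0,0,0,0,0,-0.0278],[0,0,0,0,0,-0.0278],[0,0,0,0,0,-0.0278],[0,0,0,0,0,-0.0278]]' -1 40
cat >> h.py <<'E'
def to(target,yaw=None):
    from scipy.spatial.transform import Rotation as Ro
    o=bot.observe();R=Ro.from_euler("xyz",o["tool_rot"]).as_matrix()
    d=R.T@(np.asarray(target)-o["position"]);print("t",round(float(o["clock"]),2),"pos",np.round(o["position"],4),"rpy",np.round(o["tool_rot"],3),"F",np.round(o["force"],1),"w",round(float(o["grip_width"]),4))
    print("rows(units of full scale)",np.round(d/.025,2))
    if yaw is not None:
        Rt=Ro.from_euler("xyz",[np.pi,0,yaw]).as_matrix();print("rot frac",np.round(Ro.from_matrix(R.T@Rt).as_rotvec()/(2*np.pi),4))
    print("q",np.round(o["qpos"],2))
E
python3 -c "
from h import *
to([.5,-.4,.231],1.813)"
```

```text
clock: 2.0
position: [0.1755, -0.5998, 0.2313]
tool_rot: [-3.142, 0.0, 1.688]
force: [0.4, 0.4, -0.3]
grip_width: 0.0857
t 2.0 pos [ 0.1755 -0.5998  0.2313] rpy [-3.142  0.     1.688] F [ 0.4  0.4 -0.3] w 0.0857
rows(units of full scale) [6.420e+00 1.382e+01 1.000e-02]
rot frac [-0.      0.     -0.0199]
q [ 1.44  0.54 -0.37  1.59  0.22  1.05  1.13]
```

```bash
python3 -m handwheel '[[0,0,0,0,0,-0.0199],[0.45,1,0,0,0,0],[0.45,1,0,0,0,0],[0.45,1,0,0,0,0],[0.45,1,0,0,0,0],[0.45,1,0,0,0,0],[0.45,1,0,0,0,0],[0.45,1,0,0,0,0]]' 
python3 -c "
from h import *
to([.5,-.35,.231],1.813)"
```

```text
clock: 3.0
position: [0.3279, -0.4818, 0.2314]
tool_rot: [3.142, 0.0, 1.807]
force: [1.0, 0.9, -0.0]
grip_width: 0.085
t 3.0 pos [ 0.3279 -0.4818  0.2314] rpy [3.142 0.    1.807] F [ 1.   0.9 -0. ] w 0.085
rows(units of full scale) [3.51 7.93 0.01]
rot frac [ 0.      0.     -0.0009]
q [ 1.19  0.48 -0.44  1.7   0.24  1.01  0.9 ]
```

```bash
python3 -m handwheel '[[0.9,0.9,0,0,0,0],[0.9,0.9,0,0,0,0],[0.9,0.9,0,0,0,0],[0.9,0.9,0,0,0,0],[0.9,0.9,0,0,0,0],[0.9,0.9,0,0,0,0],[0.9,0.9,0,0,0,0],[1,0.5,0,0,0,0]]' 
python3 -c "
from h import *
to([.546,.151,.231],1.813)"
```

```text
clock: 4.0
position: [0.4506, -0.2639, 0.2313]
tool_rot: [3.141, -0.0, 1.808]
force: [0.1, 0.3, -1.0]
grip_width: 0.0854
t 4.0 pos [ 0.4506 -0.2639  0.2313] rpy [ 3.141 -0.     1.808] F [ 0.1  0.3 -1. ] w 0.0854
rows(units of full scale) [15.24  7.6   0.02]
rot frac [ 0.0001 -0.     -0.0008]
q [ 0.81  0.4  -0.52  1.85  0.24  0.96  0.43]
```

```bash
python3 -m handwheel '[[1,0.5,0,0,0,0],[1,0.5,0,0,0,0],[1,0.5,0,0,0,0],[1,0.5,0,0,0,0],[1,0.5,0,0,0,0],[1,0.5,0,0,0,0],[1,0.5,0,0,0,0],[1,0.5,0,0,0,0]]' 
python3 -m handwheel '[[1,0.45,0,0,0,0],[1,0.45,0,0,0,0],[1,0.45,0,0,0,0],[1,0.45,0,0,0,0],[1,0.45,0,0,0,0],[1,0.45,0,0,0,0],[0.5,0.2,0,0,0,0],[0,0,0,0,0,0]]' 
python3 -c "
from h import *
to([.546,.151,.231],1.813)"
```

```text
clock: 5.0
position: [0.5004, -0.0463, 0.2314]
tool_rot: [3.141, 0.0, 1.807]
force: [-0.0, -0.9, -0.8]
grip_width: 0.0855
clock: 6.0
position: [0.5325, 0.1281, 0.2312]
tool_rot: [-3.141, -0.0, 1.808]
force: [-1.0, -1.2, -0.3]
grip_width: 0.0857
t 6.0 pos [0.5325 0.1281 0.2312] rpy [-3.141 -0.     1.808] F [-1.  -1.2 -0.3] w 0.0857
rows(units of full scale) [0.76 0.74 0.01]
rot frac [-0.     -0.     -0.0008]
q [ 0.11  0.46 -0.61  1.78  0.31  1.   -0.39]
```

```bash
python3 -m handwheel '[[0.76,0.74,0,0,0,0],[0,0,0,0,0,0],[0,0,0,0,0,0]]'
python3 - <<'E'
from h import *
to([.546,.151,.145],1.813)
T=bot.grab_frame("top");S=bot.grab_frame("side")
p=np.array([.546,.151,.165])
for n,f in(("top",T),("side",S)):
    im=f["pixels"].copy();u,v=proj(f,p).astype(int);print(n,u,v)
    im=im[v-70:v+50,u-60:u+60];cv2.imwrite(f"pics/{n}1.png",cv2.resize(im,None,fx=4,fy=4,interpolation=2))
E
```

```text
clock: 6.38
position: [0.546, 0.1493, 0.2311]
tool_rot: [-3.141, 0.001, 1.806]
force: [0.2, 0.3, 0.2]
grip_width: 0.0853
t 6.38 pos [0.546  0.1493 0.2311] rpy [-3.141e+00  1.000e-03  1.806e+00] F [0.2 0.3 0.2] w 0.0853
rows(units of full scale) [0.07 0.02 3.45]
rot frac [-0.0001  0.0001 -0.0011]
q [ 0.07  0.49 -0.61  1.74  0.32  1.02 -0.42]
top 279 199
side 314 217
```

View pics/side1.png

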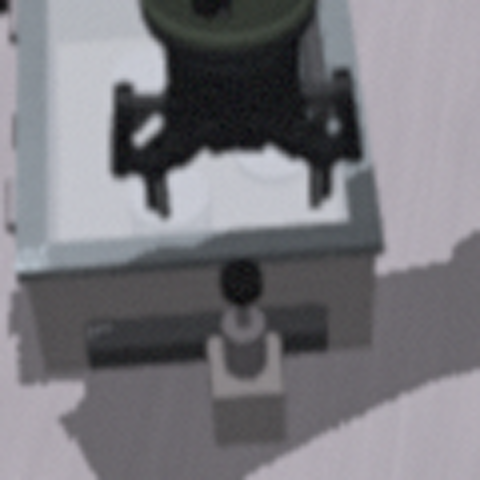

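View pics/top1.png

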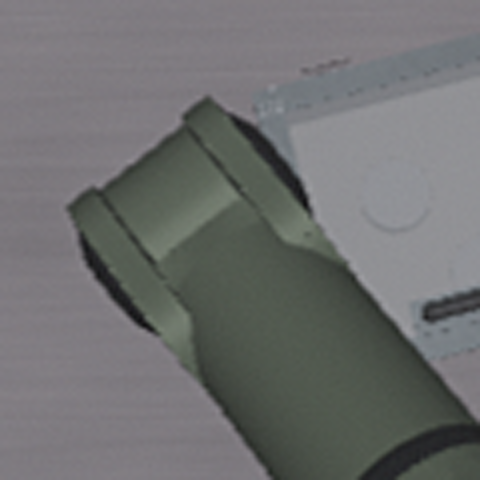

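The side view shows the open fingers straddling the knob (crop 240,283) in line with it, about 55 mm above. The top view is hidden by the wrist. I'll descend and grip.

```bash
python3 -m handwheel '[[0.07,0.02,0.7,0,0,0],[0,0,0.7,0,0,0],[0,0,0.7,0,0,0],[0,0,0.7,0,0,0],[0,0,0.65,0,0,0],[0,0,0,0,0,0],[0,0,0,0,0,0]]' 
python3 -m handwheel '[[0,0,0,0,0,0],[0,0,0,0,0,0],[0,0,0,0,0,0],[0,0,0,0,0,0]]' 1 60
python3 - <<'E'
from h import *
to([.546,.151,.161],1.813)
S=bot.grab_frame("side")
p=np.array([.546,.151,.165])
for n,f in(("side",S),):
    im=f["pixels"].copy();u,v=proj(f,p).astype(int);print(n,u,v)
    im=im[v-70:v+50,u-60:u+60];cv2.imwrite(f"pics/{n}2.png",cv2.resize(im,None,fx=4,fy=4,interpolation=2))
E
```

```text
clock: 7.35
position: [0.5465, 0.1526, 0.1454]
tool_rot: [3.141, -0.0, 1.807]
force: [-0.4, 0.2, 0.7]
grip_width: 0.0854
clock: 7.85
position: [0.5469, 0.1526, 0.1456]
tool_rot: [3.14, -0.0, 1.807]
force: [3.6, 0.3, 5.4]
grip_width: 0.0262
t 7.85 pos [0.5469 0.1526 0.1456] rpy [ 3.14  -0.     1.807] F [3.6 0.3 5.4] w 0.0262
rows(units of full scale) [-0.05 -0.05 -0.62]
rot frac [ 0.0002 -0.     -0.001 ]
q [ 0.02  0.59 -0.56  1.81  0.41  0.85 -0.5 ]
side 314 217
```

View pics/side2.png

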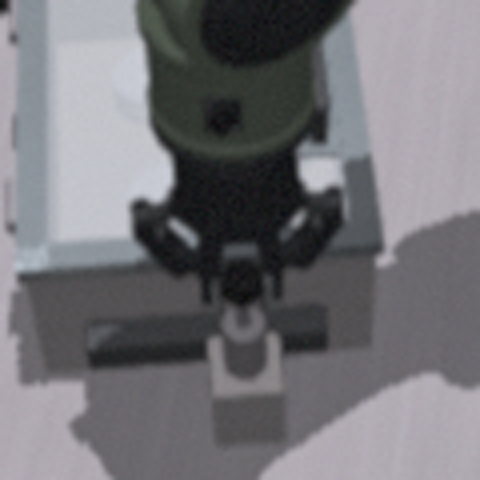

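The knob (crop 240,283) sits between the pads and the width reads about 26 mm. Lifting now.

```bash
python3 -m handwheel '[[0,0,-0.15,0,0,0],[0,0,-0.15,0,0,0],[0,0,-0.15,0,0,0],[0,0,0,0,0,0]]';python3 -m handwheel '[[0,0,-0.1,0,0,0],[0,0,0,0,0,0]]';  python3 -m handwheel '[[0,0,-0.05,0,0,0],[0,0,0,0,0,0]]'
```

```text
clock: 8.4
position: [0.5468, 0.1525, 0.1562]
tool_rot: [3.141, -0.0, 1.807]
force: [7.9, 3.1, -10.2]
grip_width: 0.026
clock: 8.65
position: [0.5467, 0.1525, 0.1585]
tool_rot: [3.141, -0.0, 1.807]
force: [8.5, 2.7, -10.8]
grip_width: 0.0257
clock: 8.9
position: [0.5467, 0.1525, 0.1597]
tool_rot: [3.141, -0.001, 1.807]
force: [9.0, 2.5, -12.7]
grip_width: 0.0261
```

```bash
python3 -m handwheel '[[0,0,-0.05,0,0,0],[0,0,0,0,0,0]]';python3 -m handwheel '[[0,0,-0.05,0,0,0],[0,0,0,0,0,0]]'
```

```text
clock: 9.15
position: [0.5467, 0.1525, 0.1607]
tool_rot: [3.141, -0.001, 1.807]
force: [10.4, 4.0, -13.6]
grip_width: 0.0257
clock: 9.4
position: [0.5466, 0.1524, 0.161]
tool_rot: [-3.142, -0.001, 1.807]
force: [16.2, 5.1, -33.9]
grip_width: 0.026
```

The force jumped from 14 to 34 N, so this is the stop, after 15.4 mm of travel. Holding here.

```bash
python3 -m handwheel '[[0,0,0,0,0,0],[0,0,0,0,0,0],[0,0,0,0,0,0],[0,0,0,0,0,0],[0,0,0,0,0,0],[0,0,0,0,0,0]]'; python3 -m handwheel '[[0,0,0,0,0,0],[0,0,0,0,0,0],[0,0,0,0,0,0],[0,0,0,0,0,0],[0,0,0,0,0,0]]'
python3 - <<'E'
from h import *
f=bot.grab_frame("side")
p=np.array([.546,.151,.165])
im=f["pixels"].copy();u,v=proj(f,p).astype(int)
im=im[v-70:v+50,u-60:u+60];cv2.imwrite(f"pics/side3.png",cv2.resize(im,None,fx=4,fy=4,interpolation=2))
E
```

```text
clock: 10.15
position: [0.5465, 0.1524, 0.161]
tool_rot: [-3.141, -0.001, 1.807]
force: [15.5, 6.1, -33.3]
grip_width: 0.0256
clock: 10.78
position: [0.5465, 0.1524, 0.1609]
tool_rot: [-3.141, -0.001, 1.807]
force: [15.5, 5.6, -32.6]
grip_width: 0.0258
```

View pics/side3.png

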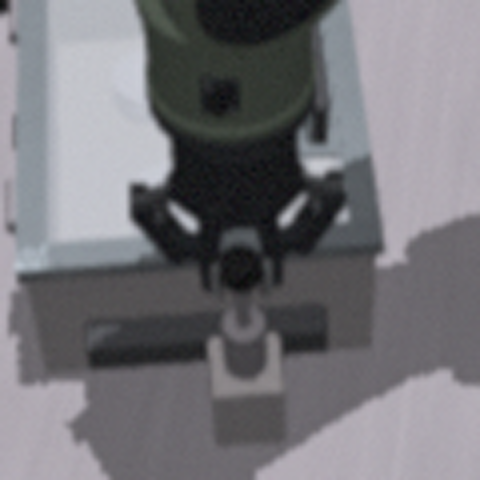

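The knob has risen to crop (240,268), with more stem showing below it, and it has been held for more than 1.3 s. Releasing it and moving up.

```bash
python3 -m handwheel '[[0,0,0,0,0,0],[0,0,0,0,0,0],[0,0,0,0,0,0],[0,0,0,0,0,0]]' -1; python3 -m handwheel '[[0,0,-0.7,0,0,0],[0,0,-0.7,0,0,0],[0,0,-0.7,0,0,0],[0,0,-0.7,0,0,0],[0,0,0,0,0,0]]'
python3 - <<'E'
from h import *
f=bot.grab_frame("side")
p=np.array([.546,.151,.165])
im=f["pixels"].copy();u,v=proj(f,p).astype(int)
im=im[v-70:v+50,u-60:u+60];cv2.imwrite(f"pics/side4.png",cv2.resize(im,None,fx=4,fy=4,interpolation=2))
to([.533,-.0565,.231],1.813)
E
```

```text
clock: 11.32
position: [0.5462, 0.1524, 0.1627]
tool_rot: [3.142, 0.0, 1.807]
force: [-0.9, -0.1, 0.2]
grip_width: 0.0852
clock: 11.95
position: [0.5468, 0.1526, 0.2342]
tool_rot: [3.139, 0.0, 1.807]
force: [0.2, -0.3, -0.6]
grip_width: 0.0855
t 12.0 pos [0.5464 0.1523 0.2331] rpy [3.141 0.    1.807] F [ 0.8 -0.2 -1.3] w 0.0857
rows(units of full scale) [-8.   -2.48  0.08]
rot frac [ 0.0001  0.     -0.001 ]
q [ 0.06  0.48 -0.61  1.73  0.32  1.03 -0.43]
```

View pics/side4.png

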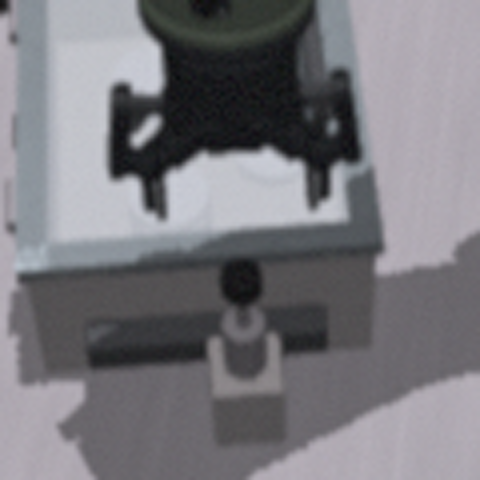

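The knob is back down at (240,283). Moving above the bar.

```bash
python3 -m handwheel '[[-1,-0.31,0,0,0,0],[-1,-0.31,0,0,0,0],[-1,-0.31,0,0,0,0],[-1,-0.31,0,0,0,0],[-1,-0.31,0,0,0,0],[-1,-0.31,0,0,0,0],[-1,-0.31,0,0,0,0],[-1,-0.31,0,0,0,0]]'; python3 -m handwheel '[[0,0,0,0,0,0],[0,0,0,0,0,0]]'
python3 - <<'E'
from h import *
T=bot.grab_frame("top");f=bot.grab_frame("side")
p=np.array([.533,-.0565,.172])
for n,f in(("top",T),("side",f)):
  im=f["pixels"].copy();u,v=proj(f,p).astype(int);print(u,v)
  im=im[v-70:v+50,u-60:u+60];cv2.imwrite(f"pics/{n}5.png",cv2.resize(im,None,fx=4,fy=4,interpolation=2))
to([.533,-.0565,.153],1.813)
E
```

```text
clock: 13.0
position: [0.5323, -0.0575, 0.2319]
tool_rot: [-3.141, -0.0, 1.807]
force: [0.4, 0.0, 0.0]
grip_width: 0.0853
clock: 13.25
position: [0.5326, -0.056, 0.2322]
tool_rot: [-3.141, -0.001, 1.808]
force: [-0.6, 0.8, 0.1]
grip_width: 0.0855
344 201
331 157
t 13.35 pos [ 0.5328 -0.0557  0.2324] rpy [-3.141 -0.     1.808] F [-0.3 -0.7 -0.5] w 0.0855
rows(units of full scale) [-0.04  0.    3.18]
rot frac [-0.     -0.0001 -0.0008]
q [ 0.43  0.43 -0.59  1.81  0.28  0.98 -0.03]
```

View pics/side5.png

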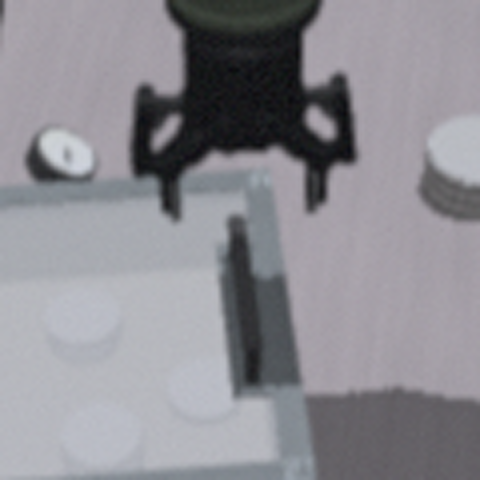

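View pics/top5.png

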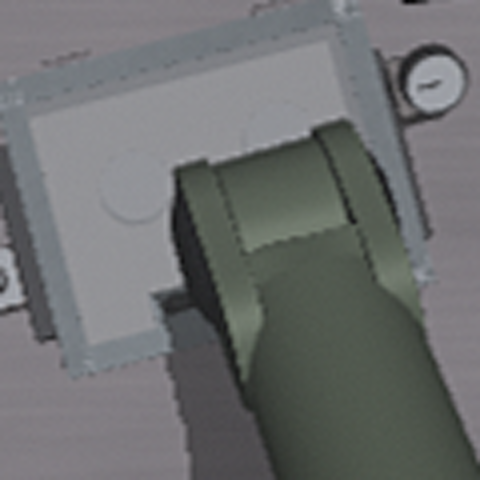

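Both views show the gripper over the bar. In the side crop the bar runs from (237,220) to (250,378), midway between the fingers. I'll descend and grip.

```bash
python3 -m handwheel '[[0,0,0.7,0,0,0],[0,0,0.7,0,0,0],[0,0,0.7,0,0,0],[0,0,0.7,0,0,0],[0,0,0.4,0,0,0],[0,0,0,0,0,0],[0,0,0,0,0,0]]'; python3 -m handwheel '[[0,0,0,0,0,0],[0,0,0,0,0,0],[0,0,0,0,0,0],[0,0,0,0,0,0],[0,0,0,0,0,0],[0,0,0,0,0,0]]' 1 70
python3 - <<'E'
from h import *
T=bot.grab_frame("top");f=bot.grab_frame("side")
p=np.array([.533,-.0565,.172])
for n,f in(("side",f),):
  im=f["pixels"].copy();u,v=proj(f,p).astype(int);print(u,v)
  im=im[v-70:v+50,u-60:u+60];cv2.imwrite(f"pics/{n}6.png",cv2.resize(im,None,fx=4,fy=4,interpolation=2))
to([.533,-.0565,.153],1.813)
E
```

```text
clock: 14.22
position: [0.5331, -0.0565, 0.153]
tool_rot: [3.141, 0.0, 1.807]
force: [0.0, 0.1, -0.0]
grip_width: 0.0853
clock: 14.98
position: [0.5323, -0.0567, 0.1527]
tool_rot: [-3.141, 0.0, 1.807]
force: [-4.6, -1.9, 8.0]
grip_width: 0.0118
331 157
t 15.07 pos [ 0.5324 -0.0567  0.1528] rpy [-3.141  0.     1.807] F [-6.2 -1.5  8.7] w 0.0117
rows(units of full scale) [ 0.    0.03 -0.01]
rot frac [-0.0001  0.     -0.0009]
q [ 0.39  0.53 -0.54  1.89  0.36  0.82 -0.1 ]
```

View pics/side6.png

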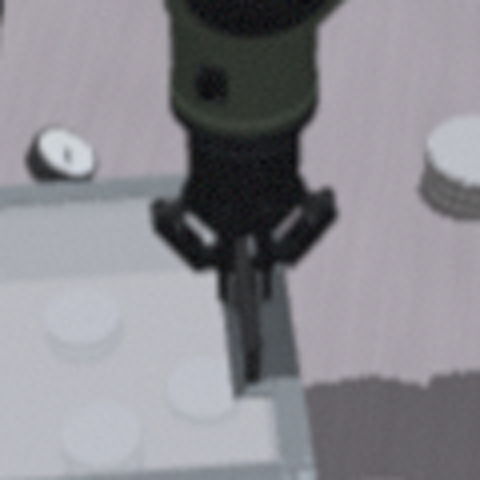

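The bar is between the pads and the width reads 11.7 mm. The knob also read about 2 mm low, so this agrees with the 14 mm bar. I'll pull up slowly.

```bash
python3 -m handwheel '[[0,0,-0.04,0,0,0],[0,0,-0.04,0,0,0],[0,0,0,0,0,0]]';  python3 -m handwheel '[[0,0,-0.03,0,0,0],[0,0,0,0,0,0]]'; python3 -m handwheel '[[0,0,-0.03,0,0,0],[0,0,0,0,0,0]]'
```

```text
clock: 15.45
position: [0.5325, -0.0566, 0.1541]
tool_rot: [-3.141, -0.0, 1.807]
force: [1.2, -0.8, -13.2]
grip_width: 0.0116
clock: 15.7
position: [0.5327, -0.0565, 0.1549]
tool_rot: [-3.141, -0.0, 1.807]
force: [2.7, 0.2, -20.1]
grip_width: 0.0117
clock: 15.95
position: [0.5329, -0.0565, 0.1562]
tool_rot: [3.141, -0.0, 1.807]
force: [0.5, -1.4, -7.1]
grip_width: 0.0117
```

The seal let go: force peaked at 20 N, then dropped to 7 N. Continuing slowly along the arc, tilting with the lid.

```bash
python3 -m handwheel '[[0,0.01,-0.08,0.0016,0,0],[0,0.01,-0.08,0.0016,0,0],[0,0.01,-0.08,0.0016,0,0],[0,0.01,-0.08,0.0016,0,0],[0,0.01,-0.08,0.0016,0,0],[0,0.01,-0.08,0.0016,0,0],[0,0.01,-0.08,0.0016,0,0],[0,0.01,-0.08,0.0016,0,0]]'; python3 -c "
from h import *
to([.539,-.055,.187])"
```

```text
clock: 16.95
position: [0.5354, -0.0559, 0.1721]
tool_rot: [-3.061, -0.0, 1.807]
force: [3.8, 0.8, -13.4]
grip_width: 0.0118
t 16.95 pos [ 0.5354 -0.0559  0.1721] rpy [-3.061 -0.     1.807] F [  3.8   0.8 -13.4] w 0.0118
rows(units of full scale) [ 0.    0.1  -0.61]
q [ 0.37  0.54 -0.54  1.8   0.34  0.97 -0.09]
```

```bash
python3 -m handwheel '[[0,0.01,-0.08,0.0016,0,0],[0,0.01,-0.08,0.0016,0,0],[0,0.01,-0.08,0.0016,0,0],[0,0.01,-0.08,0.0016,0,0],[0,0,0,0,0,0],[0,0,0,0,0,0]]'
python3 - <<'E'
from h import *
to([.539,-.055,.187])
f=bot.grab_frame("side")
im=f["pixels"][90:270,240:440];cv2.imwrite("pics/side7.png",cv2.resize(im,None,fx=3,fy=3,interpolation=2))
E
```

```text
clock: 17.7
position: [0.5373, -0.0554, 0.1805]
tool_rot: [-3.022, 0.0, 1.807]
force: [3.6, 1.8, 4.2]
grip_width: 0.0116
t 17.7 pos [ 0.5373 -0.0554  0.1805] rpy [-3.022  0.     1.807] F [3.6 1.8 4.2] w 0.0116
rows(units of full scale) [ 0.    0.04 -0.27]
q [ 0.36  0.55 -0.54  1.76  0.33  1.04 -0.08]
```

View pics/side7.png

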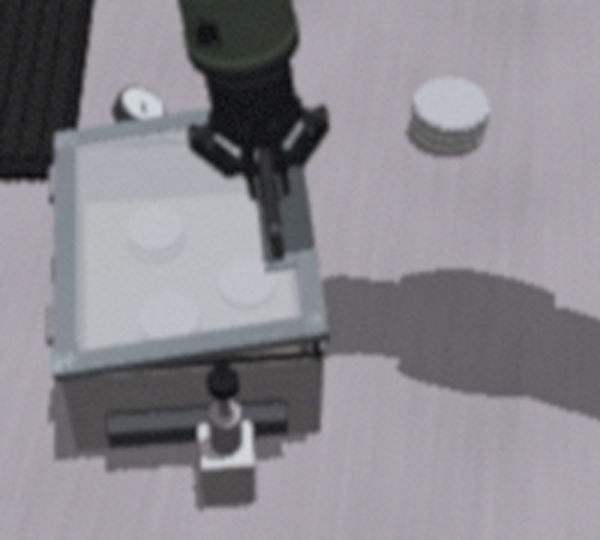

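The lid is clearly open and held, with its front corner raised at (322,340). Finishing the last 6.5 mm.

```bash
python3 -m handwheel '[[0,0.01,-0.07,0.0016,0,0],[0,0.01,-0.07,0.0016,0,0],[0,0.01,-0.07,0.0016,0,0],[0,0.01,-0.06,0.0015,0,0],[0,0,0,0,0,0],[0,0,0,0,0,0],[0,0,0,0,0,0]]'
python3 - <<'E'
from h import *
to([.539,-.055,.187])
f=bot.grab_frame("side");T=bot.grab_frame("top")
im=f["pixels"][90:270,240:440];cv2.imwrite("pics/side8.png",cv2.resize(im,None,fx=4,fy=3.33,interpolation=2))
im=T["pixels"][110:260,260:420];cv2.imwrite("pics/top8.png",cv2.resize(im,None,fx=4,fy=4,interpolation=2))
# predicted lid top front corners for angles
yaw=.242;c=np.array([.621,-.0355,0]);ux=np.array([np.cos(yaw),np.sin(yaw),0]);uy=np.array([-np.sin(yaw),np.cos(yaw),0]);uz=np.array([0,0,1.])
h=c+.125*ux+.128*uz
for th in(0,.12,.14,.16,.18,.2):
  q=[]
  for y in(.155,-.155):
    p=h+uy*y+ux*(-.25*np.cos(th)+.006*np.sin(th))+uz*(.25*np.sin(th)+.006*np.cos(th))
    a=proj(f,p);b=proj(T,p);q+=[(a-[240,90])*[4,3.33],(b-[260,110])*4]
  print(th,np.round(q,0).tolist())
E
```

```text
clock: 18.62
position: [0.5388, -0.0551, 0.1867]
tool_rot: [-2.982, 0.0, 1.807]
force: [-1.5, 0.7, 0.5]
grip_width: 0.0116
t 18.62 pos [ 0.5388 -0.0551  0.1867] rpy [-2.982  0.     1.807] F [-1.5  0.7  0.5] w 0.0116
rows(units of full scale) [ 0.    0.01 -0.01]
q [ 0.34  0.57 -0.53  1.72  0.33  1.11 -0.08]
0 [[437.0, 393.0], [164.0, 460.0], [391.0, 130.0], [531.0, 363.0]]
0.12 [[435.0, 371.0], [162.0, 456.0], [389.0, 107.0], [536.0, 357.0]]
0.14 [[434.0, 367.0], [161.0, 455.0], [388.0, 103.0], [537.0, 356.0]]
0.16 [[433.0, 364.0], [161.0, 454.0], [387.0, 99.0], [538.0, 354.0]]
0.18 [[432.0, 360.0], [160.0, 452.0], [385.0, 95.0], [539.0, 352.0]]
0.2 [[431.0, 356.0], [160.0, 451.0], [384.0, 91.0], [539.0, 350.0]]
```

View pics/side8.png

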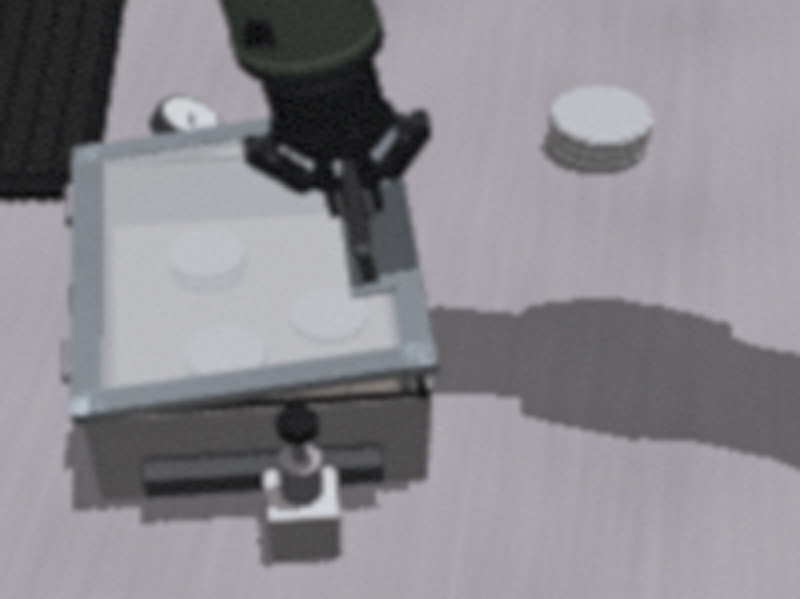

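View pics/top8.png

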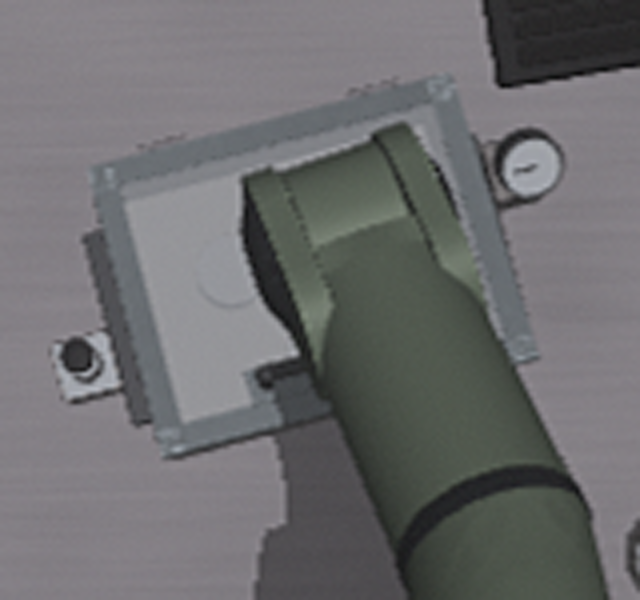

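Front-left lid corner is at about (437,362) in the side crop. The model predicts (433,364) for 0.16 rad and (437,393) for closed, so the opening is right. One last stillness check, then I hand in.

```bash
python3 -m handwheel '[[0,0,0,0,0,0],[0,0,0,0,0,0],[0,0,0,0,0,0],[0,0,0,0,0,0]]'; python3 -c "
from h import *
to([.539,-.055,.187]);print(np.abs(bot.observe()['qd']).max());print(bot.job_done())"
```

```text
clock: 19.23
position: [0.5387, -0.0551, 0.1865]
tool_rot: [-2.981, 0.0, 1.807]
force: [-3.8, 0.2, 5.6]
grip_width: 0.0119
t 19.23 pos [ 0.5387 -0.0551  0.1865] rpy [-2.981  0.     1.807] F [-3.8  0.2  5.6] w 0.0119
rows(units of full scale) [ 0.    0.01 -0.02]
q [ 0.34  0.57 -0.53  1.72  0.33  1.11 -0.08]
0.0015971219713544497
the job is handed in; nothing more can be done
None
```

I vented the box and broke the lid free, and the arm is holding the lid slightly open. I handed the job in at about 19 s.

- **Vent:** I pulled the knob up about 15 mm until the force jumped from 14 to 34 N, which marks the stop. I held it there for about 1.4 s and then let go. The camera showed the knob back down.
- **Lid:** The seal broke at about 20 N at the wrist, above the 12 to 15 N expected; the pull dropped to 7 N by the next reading. I then raised the lid slowly along its arc.
- **Final position:** The gripper is about 34 mm above where it closed on the bar, tilted 0.16 rad, which puts the lid's front edge at about 40 mm. The lid's front corner in the side view fits 0.16 rad to within a few pixels, roughly 0.16 to 0.19 rad. The arm was still, with the bar gripped at 70 N.
- **Bottle, dishes and tip box:** I never went near them. The dishes stand undisturbed in the last picture, but I didn't compare the positions of all three before and after.

**Disagreements:**
- The trained networks put the vent knob on the tip box in one view and on the box in the other, so I measured the knob and handle from the pictures by hand.
- The last vertical force readings were +0.5 and +5.6 N, instead of the 2 to 4 N downward pull I'd expect from the lid's weight. I didn't find out why.

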